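# Lay out the reground cutting tool set for inspection

## Robot

A 6-joint arm with a two-finger parallel gripper is mounted at the origin on a cart in front of the work surface, level with it; the furniture and walls round the work are solid. World frame = base frame: x ahead of the robot, y to its left, z up, the work surface at z = 0. Lengths are in m, angles in rad, forces in N, time in s.
With the tool pointing down it reaches from about 0.375 to 0.75 m from the base axis. Payload 9 kg.
Tool frame: the origin (TCP) lies at the very end of the fingers, on their centre line; the grasp point (between the pads) lies 19 mm behind it; z points along the fingers, y is the direction in which the jaws open and shut (so a half turn about z gives the same grasp; the last joint's range is limited). The gripper opens to 85 mm and grips with 20 to 120 N. Pads are 22 mm wide; open, the fingers measure 114 mm over their backs; the gripper's body (76 mm by 85 mm) begins 54 mm behind the grasp point. The pads swing forward as they close: fully open they stand 13 mm farther back than shut.
Start: joints at [-1.47, 0.104, 0.097, 1.564, 0, 1.353], TCP at [0.188, -0.57, 0.231] pointing down, gripper open.
Joint ranges: [-2.99, 2.99], [-0.84, 1.86], [-1.1, 1.16], [-1.84, 2.11], [-1.51, 1.56], [-3.14, 3.14]. Speed limits (rad/s): [2.22, 2.22, 2.57, 3.14, 3.14, 3.14].

## Interface

Orientations are given as a unit quaternion [x, y, z, w].
In Python, from workcell import r gives the robot as it stands.
- The arm moves only by the tool apply_moves, never from a script. Its argument "increments" is a list of rows, each a list of 6 numbers: the shift along the tool's x, y, z in mm, then the turn, a rotation vector about the tool's x, y, z in rad. In form: [[tx, ty, tz, rx, ry, rz], ...]. A call has 1 to 12 rows; each row shifts and turns the commanded pose from where the row before left it, along the tool's axes as they then stand; what a row does not reach is not made up. A row lasts 1/10 s, in which the tool goes at most 50 mm and 8.59 degrees, less where a joint would pass 70% of its speed; a pose out of reach is approached as far as the arm can. A call with a gripper value outside its range is refused whole. "hand" is the closure, from 0 (fully open) to 1 (shut), set as the call begins (left out, the last holds). The fingers move at their own pace and stop on an object; "force" is the grip in N (left out, the last holds). Time passes only in rows, so rows that do not move let the fingers close. It gives the time, the measured TCP pose, the force and the opening at its end, in the units of the state.
- r.get_state(): the state, without advancing time (a new reading comes with each control period).
- r.grab_frame(name): name is "scene" or "top"; returns the picture (400x640x3 uint8, red, green, blue); there is no depth.
- r.camera_params(name): a dict with "fx", "fy", "cx", "cy" (pixels), "R" (3x3) and "t" (3): a world point X has camera coordinates R X + t. Camera axes: x right, y down, z forward; pixel columns grow to the right and rows downward; lengths in m; the calibration is good to about 2 mm. A picture is of the moment at which its call begins. camera_params takes no time and is no camera call.
- r.job_done(): hands the job in, once; it reports no verdict.
The state is a dict: "time": time; "joint_positions": joint angles; "joint_vel": joint speeds; "tau": joint torques, N m; "ee_pos": TCP position; "ee_rot": TCP orientation; "contact_force": force on the tool from outside, world axes, zero at the start; "torque": the same for the moment, N m; "grip_width": opening from 0.0 (shut) to 1.0 (fully open).
Only numpy, scipy, OpenCV 4.12 (cv2) and the standard library are available. Lean on these libraries where they do the work, as an engineer would, in place of code of your own. Each camera call takes 0.05 s, during which the arm holds its last target. There are 200 camera calls.

## Task

The cutting tool set has come back from grinding piled up on its brass stripper plate. Take the pile apart from the top without toppling anything, and seat each of the three die segments upright, flat on the pocket floor of the blue pocket block cut to its length. Then push one end of the emptied plate along the inspection stand's rail, under the sprung clip, fully home against the stop, and leave it lying flat there.

Things in the scene. Friction and masses are not known exactly. Their poses are not given: they have to be found in the camera images.
- segment_square: Grey steel die segment, square, 24 x 24 mm and 30 mm tall (two screw heads on its top stand 2 mm higher); top of the pile. Grip it across any two sides. Origin at the centre of its underside, z up, x and y along its sides. Rigid, loose.
- segment_medium: Black die segment of middle length, 25 (x) x 36 (y) mm and 18 mm tall (screw heads 2 mm higher); second in the pile, under the grey one, laid roughly across the long one. Grip it across its 25 mm. Origin at the centre of its underside, z up, x and y along its sides. Rigid, loose.
- segment_long: Long narrow black die segment, 22 (x) x 46 (y) mm and 20 mm tall (screw heads 2 mm higher); third in the pile, on the plate. Grip it across its 22 mm. Origin at the centre of its underside, z up, x and y along its sides. Rigid, loose.
- stripper_plate: Brass stripper plate, 100 mm long (x), 54 mm wide (y), 6 mm thick, 0.24 kg, four 8 mm holes; flat on the bench, bottom of the pile, the segments near its middle. Grip it across its 54 mm low, tips just above the bench. Either short end may enter the clip. Origin at the centre of its underside, z up.
- nest_square: Blue pocket block, 60 x 60 mm outside, with the square pocket, 32 x 32 mm, for the grey segment. Fixed, moved and turned between starts. Origin on the bench under the pocket's centre, z up, x and y along its sides. Rim 14 mm above the bench, pocket 9 mm deep (floor 5 mm above the bench), mouth bevelled by 3 mm.
- nest_medium: Blue pocket block, 61 x 72 mm outside, with the pocket of middle length, 33 (x) x 44 (y) mm, for the middle black segment. Fixed, moved and turned between starts. Origin on the bench under the pocket's centre, z up, x and y along its sides. Rim 14 mm above the bench, pocket 9 mm deep (floor 5 mm above the bench), mouth bevelled by 3 mm.
- nest_long: Blue pocket block, 58 x 82 mm outside, with the long narrow pocket, 30 (x) x 54 (y) mm, for the long black segment. Fixed, moved and turned between starts. Origin on the bench under the pocket's centre, z up, x and y along its sides. Rim 14 mm above the bench, pocket 9 mm deep (floor 5 mm above the bench), mouth bevelled by 3 mm.
- stand: Inspection stand, fixed, moved and turned between starts. Steel foot 150 x 76 mm, screw heads to 11 mm high; on it a rail along x, 36 mm wide, its top 24 mm above the bench, x = -58 to +73 mm. Fingers can straddle the rail beside the overhanging plate. Origin on the bench, z up, +x to the clip, away from the robot. Stop face at x = +50 mm: home is the plate lengthwise, its centre at x = 0, y = 0.
- clip_nose (a point): The sprung clip of the stand: steel leaf, 22 mm wide, red hub behind (42 mm above the bench at most). This point: on the rail's top, middle line, under the leaf's nose (stand x = +28 mm), where the gap is 3 mm at rest. Its upturned lip starts 17 mm nearer, 10 mm above the rail: the plate enters 0 to 3 mm above the rail, lifts the leaf (push of about 4 to 7 N) and is pressed onto the rail.

How it is judged:
At the end, for the whole second after the job is handed in: Each segment upright in its own block, within 10 mm of centre, underside under 8.5 mm above the bench. Plate flat on the rail, lengthwise within 0.15 rad, within 12 mm of its middle line and 8 mm of the stop, so its end is under the clip. All released and at rest (horizontal distance between segment_square and nest_square below 0.01 m and z of segment_square in the frame of nest_square below 0.0085 m and angle between each of segment_square, segment_medium, segment_long's own z axis and vertical below 0.12 rad and linear speed of each of segment_square, segment_medium, segment_long, stripper_plate below 0.03 m/s and horizontal distance between segment_medium and nest_medium below 0.01 m and z of segment_medium in the frame of nest_medium below 0.0085 m and horizontal distance between segment_long and nest_long below 0.01 m and z of segment_long in the frame of nest_long below 0.0085 m and x of stripper_plate in the frame of stand between -0.008 and 0.006 m and y of stripper_plate in the frame of stand between -0.012 and 0.012 m and z of stripper_plate in the frame of stand between 0.02 and 0.028 m and angle between the x axis of stripper_plate and the x axis of stand, either way round below 0.15 rad and angle between stripper_plate's own z axis and vertical below 0.08 rad); the robot touches nothing.
It fails at once if the square die segment is toppled (tipped by more than 0.7 rad) (angle between segment_square's own z axis and vertical above 0.7 rad).
It fails at once if the medium die segment is toppled (tipped by more than 0.7 rad) (angle between segment_medium's own z axis and vertical above 0.7 rad).
It fails at once if the long die segment is toppled (tipped by more than 0.7 rad) (angle between segment_long's own z axis and vertical above 0.7 rad).
It also fails if it takes over 104 s, if anything falls off the work surface, if the arm or the gripper's body presses on something with over 40 N, if the wrist force passes 120 N, or if a joint passes its speed limit or range.

## Working session

There is one attempt and no reset: what is moved stays moved. The work goes in short steps, Python scripts to look and compute and a tool call to move; the robot and the scene stay as the last step left them, time stands still between calls to the robot, and variables do not carry over. Pictures are saved under pics/ and viewed, about 12 in all and at most 16, crops included, and the job is handed in when it is done.

Besides the shell and the picture viewer there is one more tool, called after "Emit:" as name([rows], argument=value, ...), one row to a line, values as JSON. apply_moves: Moves the arm, as the interface text tells. Its arguments: {"type":"object","properties":{"increments":{"type":"array"},"hand":{"type":"number"},"force":{"type":"number"}},"required":["increments"]}

```bash
mkdir -p pics; ls
python3 - <<'E'
from workcell import r
import cv2
print(r.get_state())
for n in("scene","top"):
    f=r.grab_frame(n); cv2.imwrite(f"pics/{n}0.png",f[:,:,::-1]); print(r.camera_params(n))
E
```

```text
pics
{'time': 0.0, 'joint_positions': array([-1.46968673e+00,  1.04696843e-01,  9.64486320e-02,  1.56392653e+00,
        2.93283250e-05,  1.35311048e+00]), 'joint_vel': array([ 0.00125117, -0.000518  ,  0.00032989, -0.00266468, -0.00052557,
        0.00075972]), 'tau': array([-4.63637934e-04, -5.56927407e+01,  5.03651369e+01,  1.68453308e-02,
       -5.30532343e-04,  6.52812929e-06]), 'ee_pos': array([ 0.18804333, -0.56940294,  0.23051242]), 'ee_rot': array([ 9.87322825e-01,  1.58723546e-01,  5.47891948e-05, -6.87183971e-04]), 'contact_force': array([ 0.13518384,  0.39997775, -0.75711295]), 'torque': array([-0.10063363,  0.04141501,  0.02643654]), 'grip_width': 0.9988666350755752}
{'fx': 380.64121430970107, 'fy': 380.64121430970107, 'cx': 318.23829749071, 'cy': 199.68297516447353, 'R': array([[ 0.44599679, -0.89479557, -0.02068207],
       [-0.44322248, -0.20072398, -0.87364966],
       [ 0.77758646,  0.3988117 , -0.48611576]]), 't': array([-0.42270384,  0.19992172,  0.58953927])}
{'fx': 449.47927920571505, 'fy': 449.47927920571505, 'cx': 318.2893387804325, 'cy': 212.13422452357196, 'R': array([[ 0.00892316, -0.99995197, -0.00405346],
       [-0.99160661, -0.00832567, -0.12902329],
       [ 0.12898335,  0.00517073, -0.99163328]]), 't': array([-0.22523475,  0.48760321,  0.86310292])}
```

View pics/top0.png

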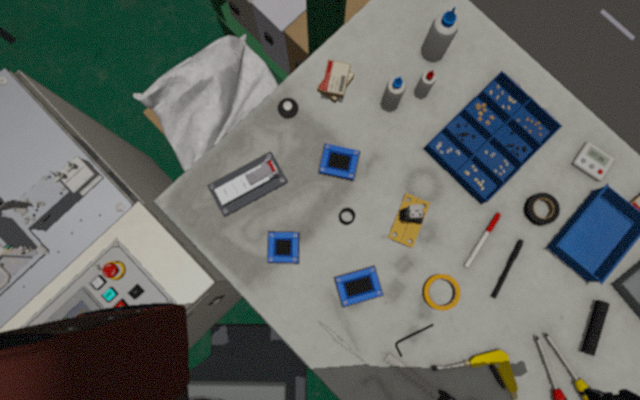

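View pics/scene0.png

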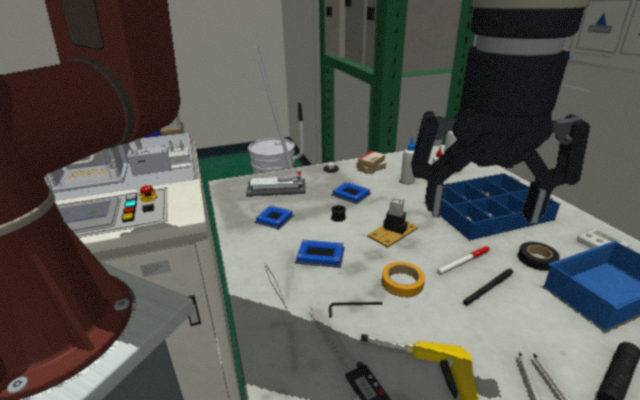

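The top view (2 pictures so far) shows the stand at about (247,183), with its red hub at upper right (270,165). The blue blocks are at (340,162), (283,247) and (358,286), and the pile is at (410,218). Next: an enlarged crop, plus blob fits for the blue blocks.

```bash
cat > h.py <<'E'
import numpy as np, cv2
from workcell import r
from scipy.spatial.transform import Rotation as Ro
def px2w(uv,z,n="top"):
    c=r.camera_params(n); R,t=c["R"],c["t"]
    uv=np.atleast_2d(np.float64(uv)); d=np.c_[(uv[:,0]-c["cx"])/c["fx"],(uv[:,1]-c["cy"])/c["fy"],np.ones(len(uv))]@R
    C=-R.T@t; s=(z-C[2])/d[:,2]; return (C+d*s[:,None])[:,:2]
def w2px(X,n="top"):
    c=r.camera_params(n); p=np.atleast_2d(X)@c["R"].T+c["t"]
    return np.c_[c["fx"]*p[:,0]/p[:,2]+c["cx"],c["fy"]*p[:,1]/p[:,2]+c["cy"]]
def frame(n="top",k=3): return np.mean([r.grab_frame(n).astype(float) for _ in range(k)],0).astype(np.uint8)
def crop(f,x0,y0,x1,y1,s,name): cv2.imwrite("pics/"+name,cv2.resize(f[y0:y1,x0:x1],None,fx=s,fy=s,interpolation=cv2.INTER_CUBIC)[:,:,::-1])
def rect(mask,z):
    "min-area rectangle in world mm at height z for a mask (largest contour)"
    k,_=cv2.findContours(mask.astype(np.uint8),cv2.RETR_EXTERNAL,cv2.CHAIN_APPROX_NONE)
    k=max(k,key=cv2.contourArea)[:,0]; w=px2w(k,z)*1000
    return cv2.minAreaRect(w.astype(np.float32))
E
python3 - <<'E'
from h import *
f=frame(); crop(f,200,130,440,320,3.3,"c1.png"); np.save("f0.npy",f)
F=f.astype(int); b=(F[:,:,2]>F[:,:,0]+50)
big=cv2.resize(f,None,fx=4,fy=4,interpolation=cv2.INTER_CUBIC).astype(int)
b=(big[:,:,2]>big[:,:,0]+45)
n,l,st,ce=cv2.connectedComponentsWithStats(b.astype(np.uint8))
for i in range(1,n):
    x,y,w,h,a=st[i]
    if a<1500 or x>400*4 : continue
    k,_=cv2.findContours((l==i).astype(np.uint8),cv2.RETR_EXTERNAL,cv2.CHAIN_APPROX_NONE)
    k=(max(k,key=cv2.contourArea)[:,0]+.5)/4-.5
    print(ce[i]/4,a, cv2.minAreaRect((px2w(k,.014)*1000).astype(np.float32)))
    # hole
    k2,hh=cv2.findContours((l==i).astype(np.uint8),cv2.RETR_CCOMP,cv2.CHAIN_APPROX_NONE)
    for c,q in zip(k2,hh[0]):
        if q[3]>=0 and cv2.contourArea(c)>500: print("  hole",cv2.minAreaRect((px2w((c[:,0]+.5)/4-.5,.010)*1000).astype(np.float32)))
E
```

```text
[339.02803298 161.54694037] 12191 ((598.2090454101562, -262.16510009765625), (73.62012481689453, 62.94927215576172), 77.68701171875)
  hole ((599.4017333984375, -262.3902282714844), (42.01534652709961, 30.193992614746094), 78.24890899658203)
[283.06825908 247.23702809] 11178 ((420.8829650878906, -150.30506896972656), (61.71739196777344, 61.1873664855957), 89.4838638305664)
  hole ((421.0431213378906, -149.8895263671875), (29.20477294921875, 29.6502628326416), 0.49536919593811035)
[358.66623603 286.49739874] 14320 ((344.54425048828125, -301.5507507324219), (59.64800262451172, 83.10206604003906), 16.414676666259766)
  hole ((344.6285400390625, -301.8518371582031), (27.689884185791016, 51.666194915771484), 16.344221115112305)
[109.37725479 294.61724915] 1774 ((324.0184326171875, 192.8689727783203), (19.828603744506836, 23.033571243286133), 44.627166748046875)
```

View pics/c1.png

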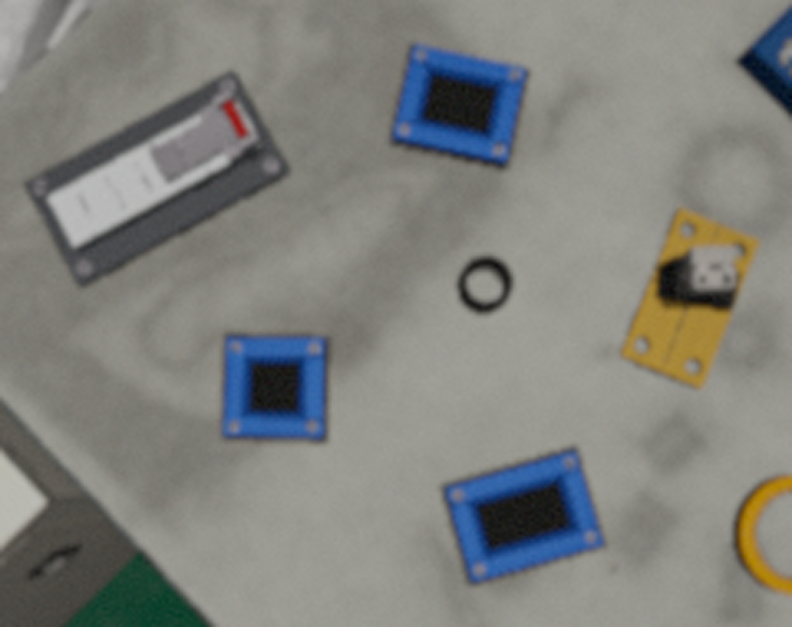

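Crop 3 shows the stand running from lower left to the red hub at (237,118). The nests read clearly. On the pile, the plate corners are at (683,210), (758,240), (700,387) and (623,355), the grey square's top is at about (714,268) and the black segments lie below it. I need finer crops of the pile and stand.

Run:
```python
from h import *
f=np.load("f0.npy"); s=frame("scene"); np.save("s0.npy",s)
a=cv2.resize(f[188:252,385:435],None,fx=8,fy=8,interpolation=cv2.INTER_CUBIC)
g=cv2.resize(s[190:250,362:422],None,fx=6.6,fy=6.6,interpolation=cv2.INTER_CUBIC)
a=np.clip(255*(a/255.)**.6,0,255).astype(np.uint8);g=np.clip(255*(g/255.)**.6,0,255).astype(np.uint8)
H=max(a.shape[0],g.shape[0]); P=lambda i:np.pad(i,((0,H-i.shape[0]),(0,0),(0,0)))
cv2.imwrite("pics/c2.png",np.hstack([P(a),P(g)])[:,:,::-1]); print(a.shape,g.shape)
crop(f,205,148,290,218,9,"c3.png")
```

```text
(512, 400, 3) (396, 396, 3)
```

View pics/c2.png

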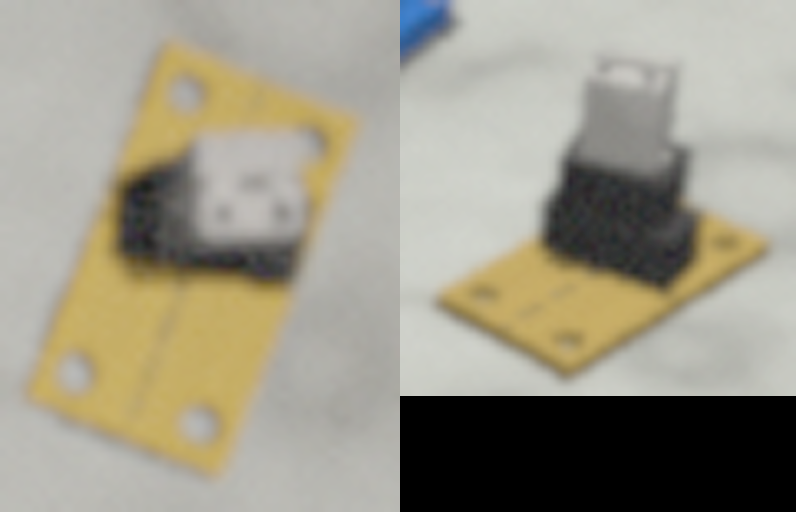

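View pics/c3.png

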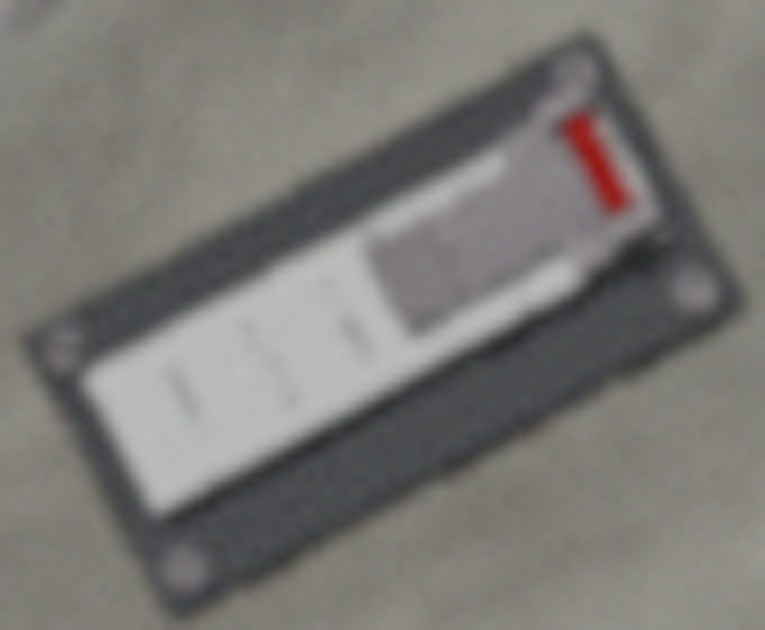

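Picture 4 (pile): the grey top spans about (195,138) to (305,240) in the crop, turned only slightly. The black medium is at (120-300,165-275) and the plate corners are (170,40), (360,122), (222,475) and (28,400). Picture 5 (stand): foot corners are at (25,340), (590,30), (745,300) and (180,618), rail corners at (85,375) and (155,518).

```bash
cat >> h.py <<'E'
def yaw(q):
    x=Ro.from_quat(q).as_matrix()[:,0]; return np.arctan2(x[1],x[0])
def plan(wps):
    "wps: (x,y,z mm, yaw deg or None). prints, per leg, turn (rz total) then tool-frame shift total"
    s=r.get_state(); p=np.array(s["ee_pos"])*1000; y=yaw(s["ee_rot"])
    print("now",p.round(1),np.degrees(y).round(2),"t",s["time"],"J",np.round(s["joint_positions"],2))
    for w in wps:
        t=np.array(w[:3],float); ny=y if w[3] is None else np.radians(w[3])
        rz=-(ny-y); y=ny; d=t-p; p=t
        tx=np.cos(y)*d[0]+np.sin(y)*d[1]; ty=np.sin(y)*d[0]-np.cos(y)*d[1]
        n=max(1,int(np.ceil(np.linalg.norm(d)/40))); m=int(np.ceil(abs(rz)/.12))
        print("turn %.3f (%d x %.4f)  shift"%(rz,m,rz/max(m,1)),np.round([tx,ty,-d[2]],1),"n",n,np.round(np.array([tx,ty,-d[2]])/n,2))
E
python3 - <<'E'
from h import *
f=np.load("f0.npy"); c=r.camera_params("top"); print("C",-c["R"].T@c["t"])
# crops: px = x0 + (u+.5)/s -.5
U=lambda k,x0,y0,s:(np.array(k)+.5)/s-.5+[x0,y0]
A=lambda k,z:px2w(U(k,385,188,8),z)*1000
def show(n,w):
    q=cv2.minAreaRect(w.astype(np.float32)); print(n,w.round(1).tolist(),"mean",w.mean(0).round(1),q)
show("plate",A([(170,40),(360,122),(222,475),(28,400)],.006))
big=cv2.resize(f,None,fx=8,fy=8,interpolation=cv2.INTER_CUBIC).astype(int)[188*8:252*8,385*8:435*8]
m=(abs(big[:,:,0]-big[:,:,2])<35)&(big.mean(2)>110); m[:110]=0;m[265:]=0;m[:,:140]=0;m[:,330:]=0
n,l,st,ce=cv2.connectedComponentsWithStats(m.astype(np.uint8)); i=1+np.argmax(st[1:,4]); print(st[i],ce[i])
k,_=cv2.findContours((l==i).astype(np.uint8),cv2.RETR_EXTERNAL,cv2.CHAIN_APPROX_NONE)
print("square",cv2.minAreaRect(A(max(k,key=len)[:,0],.074).astype(np.float32)))
print("thresh levels", big[186,180:340:8].mean(1).round())
B=lambda k,z:px2w(U(k,205,148,9),z)*1000
show("foot",B([(25,340),(590,30),(745,300),(180,618)],.008))
show("rail near end",B([(85,375),(155,518)],.024))
for k in([(100,365),(510,155)],[(165,515),(580,275)]):
    w=B(k,.024); print(w.round(1), np.degrees(np.arctan2(*(w[1]-w[0])[::-1])))
plan([])
E
```

```text
C [ 0.37419447 -0.22562718  0.91788077]
plate [[534.9, -400.4], [514.0, -448.7], [423.4, -411.8], [442.0, -362.9]] mean [ 478.5 -406. ] ((478.57977294921875, -406.08563232421875), (52.60188293457031, 100.21795654296875), 68.02911376953125)
[  195   131   124   105 10349] [252.04377235 182.49028892]
square ((488.537353515625, -407.89105224609375), (24.370012283325195, 28.996435165405273), 2.955237865447998)
thresh levels [ 50.  61.  86. 116. 143. 158. 155. 143. 126. 120. 120. 131. 144. 150.
 146. 131. 120. 115. 122. 132.]
foot [[546.3, 8.1], [620.1, -119.6], [556.9, -156.5], [482.5, -29.7]] mean [551.5 -74.4] ((551.633056640625, -74.24388885498047), (74.1170425415039, 147.48805236816406), 30.397323608398438)
rail near end [[535.4, -9.8], [503.1, -26.7]] mean [519.2 -18.3] ((519.2300415039062, -18.267086029052734), (36.46775817871094, 0.0), -152.35650634765625)
[[ 537.7  -13.1]
 [ 586.6 -104. ]] -61.70071618179165
[[ 503.8  -28.9]
 [ 559.1 -120.5]] -58.828338315242746
now [ 188.  -569.8  231.2] 18.27 t 0.4 J [-1.47  0.1   0.1   1.56 -0.    1.35]
```

Run:
```python
from h import *
plan([(487.7,-407.9,130,4),(487.7,-407.9,53,4)])
```

```text
now [ 188.  -569.8  231.2] 18.27 t 0.4 J [-1.47  0.1   0.1   1.56 -0.    1.35]
turn 0.249 (3 x 0.0830)  shift [ 310.2 -140.6  101.2] n 9 [ 34.47 -15.62  11.25]
turn -0.000 (0 x -0.0000)  shift [ 0.  0. 77.] n 2 [ 0.   0.  38.5]
```

Emit:
apply_moves([
  [0,0,0,0,0,0.083],
  [0,0,0,0,0,0.083],
  [0,0,0,0,0,0.083],
  [38.8,-17.6,0,0,0,0],
  [38.8,-17.6,0,0,0,0],
  [38.8,-17.6,16.8,0,0,0],
  [38.8,-17.6,16.8,0,0,0],
  [38.8,-17.6,16.8,0,0,0],
  [38.8,-17.6,16.8,0,0,0],
  [38.8,-17.6,17,0,0,0],
  [38.6,-17.4,17,0,0,0],
  [0,0,0,0,0,0],
], hand=0, force=40)

```text
time: 1.6
ee_pos: [0.4904, -0.4038, 0.127]
ee_rot: [0.999, 0.037, -0.001, -0.002]
contact_force: [-0.5, -0.5, -0.7]
grip_width: 1.002
```

Run:
```python
from h import *
plan([(487.7,-407.9,53,4)]); print(r.get_state()["contact_force"])
```

```text
now [ 490.4 -403.8  127. ] 4.27 t 1.6 J [-0.89  0.22  0.04  1.39  0.    2.17]
turn 0.005 (1 x 0.0048)  shift [-3.   3.9 74. ] n 2 [-1.5   1.97 37.  ]
[-0.46441117 -0.51593784 -0.70291336]
```

Emit:
apply_moves([
  [0,0,0,0,0,0],
  [0,0,0,0,0,0],
])

```text
time: 1.8
ee_pos: [0.4873, -0.4087, 0.1307]
ee_rot: [0.999, 0.035, 0.0, 0.0]
contact_force: [0.1, -0.7, 0.8]
grip_width: 1.0
```

Run:
```python
from h import *
plan([(487.7,-407.9,53,4)])
```

```text
now [ 487.3 -408.7  130.7] 3.96 t 1.8 J [-0.9   0.22  0.04  1.39 -0.    2.17]
turn -0.001 (1 x -0.0006)  shift [ 0.5 -0.7 77.7] n 2 [ 0.24 -0.37 38.87]
```

Emit:
apply_moves([
  [0.3,0,25,0,0,0],
  [0,-0.5,25,0,0,0],
  [0,0,18,0,0,0],
  [0,0,9,0,0,0],
  [0,0,0,0,0,0],
  [0,0,0,0,0,0],
])

```text
time: 2.4
ee_pos: [0.4879, -0.4083, 0.0544]
ee_rot: [0.999, 0.034, 0.0, 0.001]
contact_force: [-0.7, -0.5, 0.2]
grip_width: 1.001
```

Emit:
apply_moves([
  [0,0,0,0,0,0],
  [0,0,0,0,0,0],
  [0,0,0,0,0,0],
  [0,0,0,0,0,0],
  [0,0,0,0,0,0],
  [0,0,0,0,0,0],
  [0,0,0,0,0,0],
  [0,0,0,0,0,0],
], hand=1, force=30)

```text
time: 3.2
ee_pos: [0.4882, -0.4076, 0.0535]
ee_rot: [0.999, 0.035, 0.0, 0.0]
contact_force: [0.6, 1.0, 4.4]
grip_width: 0.271
```

Run:
```python
from h import *
plan([(487.7,-407.9,130,4),(421,-150,130,0),(421,-150,16,0)]); print(r.get_state()["grip_width"]*85)
```

```text
now [ 488.2 -407.6   53.5] 4.0 t 3.2 J [-0.9   0.25 -0.06  1.26  0.    2.17]
turn 0.000 (1 x 0.0001)  shift [ -0.5   0.3 -76.5] n 2 [ -0.25   0.15 -38.24]
turn 0.070 (1 x 0.0698)  shift [ -66.7 -257.9   -0. ] n 7 [ -9.53 -36.84  -0.  ]
turn -0.000 (0 x -0.0000)  shift [  0.   0. 114.] n 3 [ 0.  0. 38.]
22.996138942943276
```

Emit:
apply_moves([
  [0,0,-4,0,0,0],
  [0,0,-8,0,0,0],
  [0,0,-24,0,0,0],
  [0,0,-40,0,0,0.07],
  [-9.6,-36.8,0,0,0,0],
  [-9.6,-36.8,0,0,0,0],
  [-9.6,-36.8,0,0,0,0],
  [-9.6,-36.8,0,0,0,0],
  [-9.6,-36.8,0,0,0,0],
  [-9.6,-36.8,0,0,0,0],
  [-9.6,-36.8,0,0,0,0],
  [0,0,0,0,0,0],
])

```text
time: 4.4
ee_pos: [0.4198, -0.1463, 0.1294]
ee_rot: [1.0, 0.001, -0.0, -0.001]
contact_force: [-0.4, -0.2, -0.7]
grip_width: 0.274
```

Emit:
apply_moves([
  [0,0,0,0,0,0],
  [0,0,0,0,0,0],
  [0,0,0,0,0,0],
])

```text
time: 4.7
ee_pos: [0.4209, -0.1506, 0.1291]
ee_rot: [1.0, -0.001, -0.0, 0.0]
contact_force: [-0.2, -0.1, -1.3]
grip_width: 0.272
```

Run:
```python
from h import *
plan([(421,-150,16,0)]); print(r.get_state()["grip_width"]*85,r.get_state()["contact_force"])
f=frame(); np.save("f1.npy",f); s=frame("scene"); np.save("s1.npy",s)
a=cv2.resize(f[188:252,385:435],None,fx=9,fy=9,interpolation=cv2.INTER_CUBIC)
g=cv2.resize(s[190:250,362:422],None,fx=5.5,fy=5.5,interpolation=cv2.INTER_CUBIC)
a,g=[np.clip(255*(i/255.)**.6,0,255).astype(np.uint8) for i in(a,g)]
H=a.shape[0]; g=np.pad(g,((0,H-g.shape[0]),(0,0),(0,0)))
cv2.imwrite("pics/c4.png",np.hstack([a,g])[:,:,::-1])
```

```text
now [ 420.9 -150.6  129.1] -0.07 t 4.7 J [-0.64 -0.37 -0.53  1.42 -0.    2.51]
turn -0.001 (1 x -0.0012)  shift [ 1.000e-01 -6.000e-01  1.131e+02] n 3 [ 2.000e-02 -2.000e-01  3.772e+01]
23.07878120892824 [-0.1766558  -0.1313858  -1.33197073]
```

View pics/c4.png

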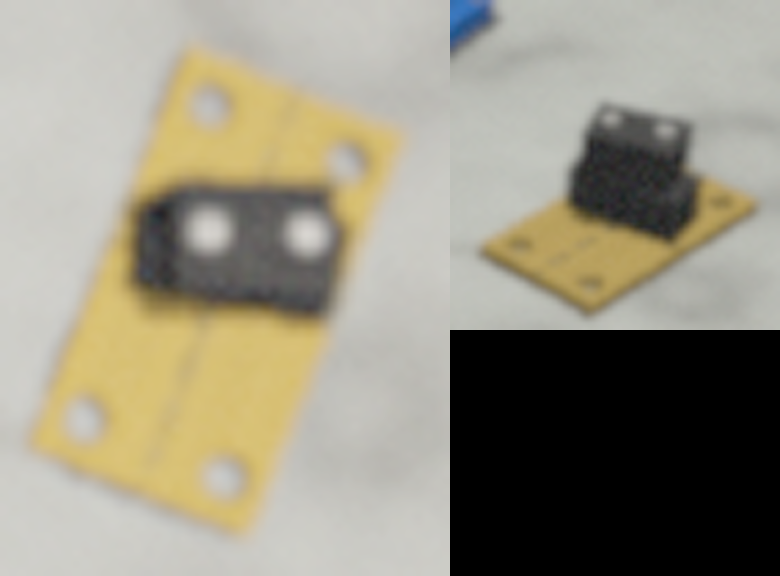

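Picture 6: the grey segment is lifted off and the pile is undisturbed. The medium's screw heads are at (209,232) and (308,236) in the crop, so its long axis lies close to world y. I'll seat the square now.

Emit:
apply_moves([
  [0,-0.5,35,0,0,0],
  [0,0,35,0,0,0],
  [0,0,25,0,0,0],
  [0,0,10,0,0,0],
  [0,0,4,0,0,0],
  [0,0,3,0,0,0],
  [0,0,1,0,0,0],
  [0,0,0,0,0,0],
])

```text
time: 5.8
ee_pos: [0.4214, -0.1497, 0.017]
ee_rot: [1.0, -0.0, 0.001, 0.0]
contact_force: [-0.5, -0.4, -0.9]
grip_width: 0.276
```

Run:
```python
from h import *
plan([(421,-150,15,0)]); print(r.get_state()["grip_width"]*85,r.get_state()["contact_force"])
f=np.load("f1.npy")
U=lambda k,x0,y0,s:(np.array(k)+.5)/s-.5+[x0,y0]
w=px2w(U([(209,232),(308,236)],385,188,9),.046)*1000; print("med",w.mean(0),np.degrees(np.arctan2(*(w[0]-w[1])[::-1])),np.linalg.norm(w[0]-w[1]))
```

```text
now [ 421.4 -149.7   17. ] -0.01 t 5.8 J [-0.64 -0.31 -0.68  1.2  -0.    2.51]
turn -0.000 (1 x -0.0002)  shift [-0.4  0.3  2. ] n 1 [-0.42  0.26  2.02]
23.483124963280204 [-0.46683381 -0.40772886 -0.94015147]
med [ 486.35945251 -406.67214015] 88.14501874605783 21.466051220064532
```

Emit:
apply_moves([
  [0,0,1.5,0,0,0],
  [0,0,0,0,0,0],
])

```text
time: 6.0
ee_pos: [0.421, -0.1494, 0.0149]
ee_rot: [1.0, -0.0, 0.0, 0.0]
contact_force: [1.1, -0.0, -2.2]
grip_width: 0.274
```

Emit:
apply_moves([
  [0,0,0,0,0,0],
  [0,0,0,0,0,0],
  [0,0,0,0,0,0],
  [0,0,0,0,0,0],
  [0,0,0,0,0,0],
  [0,0,-20,0,0,0],
  [0,0,-30,0,0,0],
  [0,0,-30,0,0,-0.12],
  [0,0,-34,0,0,-0.12],
  [0,0,0,0,0,-0.12],
  [0,0,0,0,0,-0.12],
  [0,0,0,0,0,-0.12],
], hand=0)

```text
time: 7.2
ee_pos: [0.421, -0.1494, 0.1289]
ee_rot: [0.955, 0.298, 0.0, 0.0]
contact_force: [0.3, -0.1, -0.5]
grip_width: 1.002
```

Emit:
apply_moves([
  [0,0,0,0,0,-0.12],
  [0,0,0,0,0,-0.12],
  [0,0,0,0,0,-0.12],
  [0,0,0,0,0,-0.12],
  [0,0,0,0,0,-0.12],
  [0,0,0,0,0,-0.12],
  [0,0,0,0,0,-0.12],
  [0,0,0,0,0,-0.1],
  [0,0,0,0,0,0],
  [0,0,0,0,0,0],
  [0,0,0,0,0,0],
])

```text
time: 8.3
ee_pos: [0.4208, -0.1493, 0.1286]
ee_rot: [0.719, 0.695, -0.0, 0.0]
contact_force: [0.5, -0.3, 0.3]
grip_width: 0.999
```

Run:
```python
from h import *
plan([(486.4,-406.7,130,88.1),(486.4,-406.7,34,88.1)]); print(r.get_state()["contact_force"])
f=frame(); big=cv2.resize(f,None,fx=8,fy=8,interpolation=cv2.INTER_CUBIC)[1800:2150,2080:2450]; cv2.imwrite("pics/c5.png",big[:,:,::-1])
```

```text
now [ 420.8 -149.3  128.6] 88.09 t 8.3 J [-0.64 -0.38 -0.53  1.42 -0.    0.97]
turn -0.000 (1 x -0.0002)  shift [-255.1   74.1   -1.4] n 7 [-36.44  10.58  -0.2 ]
turn -0.000 (0 x -0.0000)  shift [ 0.  0. 96.] n 3 [ 0.  0. 32.]
[ 0.47459791 -0.28816663  0.34766081]
```

View pics/c5.png

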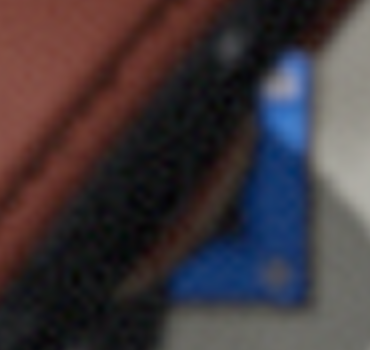

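Picture 7: the arm hides the nest, so I'll check it later. On to the medium.

Emit:
apply_moves([
  [-36.4,10.6,0,0,0,0],
  [-36.4,10.6,0,0,0,0],
  [-36.4,10.6,0,0,0,0],
  [-36.4,10.6,0,0,0,0],
  [-36.4,10.6,0,0,0,0],
  [-36.4,10.6,0,0,0,0],
  [-36.6,10.6,0,0,0,0],
  [0,0,30,0,0,0],
  [0,0,20,0,0,0],
  [0,0,0,0,0,0],
  [0,0,0,0,0,0],
  [0,0,0,0,0,0],
])

```text
time: 9.65
ee_pos: [0.4877, -0.4069, 0.0803]
ee_rot: [0.718, 0.696, -0.0, 0.001]
contact_force: [0.2, -0.1, -1.0]
grip_width: 0.999
```

Run:
```python
from h import *
plan([(486.4,-406.7,34,88.1)])
f=frame(); print(w2px([[.4209,-.15,.035]]))
cv2.imwrite("pics/c6.png",cv2.resize(f[220:275,255:310],None,fx=8,fy=8,interpolation=cv2.INTER_CUBIC)[:,:,::-1])
```

```text
now [ 487.7 -406.9   80.3] 88.23 t 9.65 J [-0.9   0.23 -0.03  1.3  -0.    0.7 ]
turn 0.002 (1 x 0.0022)  shift [ 0.2 -1.3 46.3] n 2 [ 0.09 -0.63 23.16]
[[281.78293784 246.26606817]]
```

View pics/c6.png

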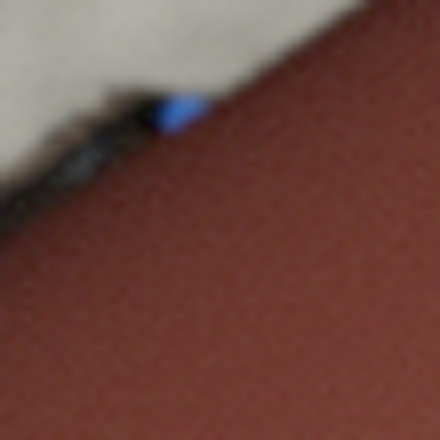

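Picture 8: the nest is still hidden by the arm. I'll carry on with the medium and check the square later.

Emit:
apply_moves([
  [0,-0.8,20,0,0,0],
  [0,0,16,0,0,0],
  [0,0,7,0,0,0],
  [0,0,3,0,0,0],
  [0,0,0,0,0,0],
])

```text
time: 10.3
ee_pos: [0.4862, -0.4063, 0.0324]
ee_rot: [0.718, 0.696, -0.0, -0.0]
contact_force: [-0.1, 1.2, -0.8]
grip_width: 0.997
```

Emit:
apply_moves([
  [0,0,0,0,0,0],
  [0,0,0,0,0,0],
  [0,0,0,0,0,0],
  [0,0,0,0,0,0],
  [0,0,0,0,0,0],
  [0,0,0,0,0,0],
  [0,0,0,0,0,0],
  [0,0,0,0,0,0],
], hand=1)

```text
time: 11.1
ee_pos: [0.4865, -0.4067, 0.0331]
ee_rot: [0.718, 0.696, -0.0, 0.0]
contact_force: [0.3, 0.2, 5.3]
grip_width: 0.282
```

Run:
```python
from h import *
plan([(486.4,-406.7,130,88.1),(598.7,-262.2,130,77.9),(598.7,-262.2,15,77.9)]); s=r.get_state();print(s["grip_width"]*85,s["contact_force"])
```

```text
now [ 486.5 -406.7   33.1] 88.23 t 11.1 J [-0.9   0.26 -0.09  1.22 -0.    0.7 ]
turn 0.002 (1 x 0.0022)  shift [ -0.   -0.1 -96.9] n 3 [-0.000e+00 -3.000e-02 -3.231e+01]
turn 0.178 (2 x 0.0890)  shift [164.8  79.5  -0. ] n 5 [32.97 15.9  -0.  ]
turn -0.000 (0 x -0.0000)  shift [  0.   0. 115.] n 3 [ 0.    0.   38.33]
24.010667090412934 [0.29052711 0.1870323  5.31653627]
```

Emit:
apply_moves([
  [0,0,-4,0,0,0],
  [0,0,-8,0,0,0],
  [0,0,-25,0,0,0],
  [0,0,-30,0,0,0.09],
  [0,0,-30,0,0,0.09],
  [33,15.9,0,0,0,0],
  [33,15.9,0,0,0,0],
  [33,15.9,0,0,0,0],
  [33,15.9,0,0,0,0],
  [32.8,15.9,0,0,0,0],
  [0,0,0,0,0,0],
  [0,0,0,0,0,0],
])

```text
time: 12.3
ee_pos: [0.5987, -0.2612, 0.1296]
ee_rot: [0.777, 0.629, -0.0, -0.0]
contact_force: [0.6, -0.1, -0.9]
grip_width: 0.281
```

Emit:
apply_moves([
  [0,0,30,0,0,0],
  [0,0,30,0,0,0],
  [0,0,20,0,0,0],
  [0,0,10,0,0,0],
  [0,0,0,0,0,0],
  [0,0,0,0,0,0],
])

```text
time: 12.9
ee_pos: [0.5988, -0.2628, 0.0408]
ee_rot: [0.778, 0.628, 0.0, 0.001]
contact_force: [0.1, 0.4, -0.6]
grip_width: 0.286
```

Run:
```python
from h import *
plan([(598.7,-262.2,15,77.9)]); s=r.get_state();print(s["grip_width"]*85,s["contact_force"])
f=frame(); np.save("f2.npy",f)
a=cv2.resize(f[190:254,385:435],None,fx=9,fy=9,interpolation=cv2.INTER_CUBIC)
b=cv2.resize(f[212:276,255:310],None,fx=6,fy=6,interpolation=cv2.INTER_CUBIC)
a,b=[np.clip(255*(i/255.)**.6,0,255).astype(np.uint8) for i in(a,b)]
b=np.pad(b,((0,a.shape[0]-b.shape[0]),(0,0),(0,0)))
cv2.imwrite("pics/c7.png",np.hstack([a,b])[:,:,::-1])
```

```text
now [ 598.8 -262.8   40.8] 77.87 t 12.9 J [-0.61  0.32 -0.01  1.24 -0.    1.17]
turn -0.000 (1 x -0.0005)  shift [ 0.6 -0.2 25.8] n 1 [ 0.55 -0.19 25.77]
24.326824534270983 [ 0.1325802   0.4151503  -0.60632855]
```

View pics/c7.png

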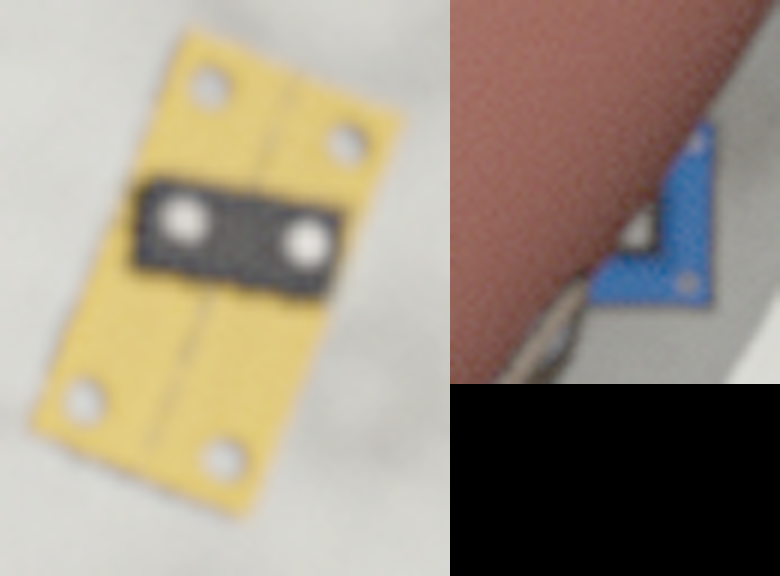

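Picture 9: the long segment's screw heads are at (185,219) and (308,242) in the crop. The plate hasn't moved. On the right, the grey segment is visible inside its nest. Placing the medium now.

Emit:
apply_moves([
  [0.4,0,12,0,0,0],
  [0,0,8,0,0,0],
  [0,0,4,0,0,0],
  [0,0,3,0,0,0],
  [0,0,0,0,0,0],
])

```text
time: 13.55
ee_pos: [0.5982, -0.2612, 0.0138]
ee_rot: [0.778, 0.629, -0.0, -0.0]
contact_force: [-6.8, 3.8, 12.8]
grip_width: 0.28
```

Emit:
apply_moves([
  [0,0,0,0,0,0],
  [0,0,0,0,0,0],
  [0,0,0,0,0,0],
  [0,0,0,0,0,0],
  [0,0,0,0,0,0],
  [0,0,-20,0,0,0],
  [0,0,-30,0,0,0],
  [0,0,-40,0,0,0],
  [0,0,0,0,0,0],
  [0,0,0,0,0,0],
], hand=0)

```text
time: 14.55
ee_pos: [0.5994, -0.2621, 0.1039]
ee_rot: [0.778, 0.629, 0.0, 0.001]
contact_force: [0.3, 0.4, -0.3]
grip_width: 1.0
```

Run:
```python
from h import *
U=lambda k,x0,y0,s:(np.array(k)+.5)/s-.5+[x0,y0]
w=px2w(U([(185,219),(308,242)],385,190,9),.028)*1000; a=np.degrees(np.arctan2(*(w[0]-w[1])[::-1])); m=w.mean(0); print("long",m,a,np.linalg.norm(w[0]-w[1]))
q=px2w(U([(190,25),(405,115),(248,518),(30,430)],385,190,9),.006)*1000; print(cv2.minAreaRect(q.astype(np.float32)))
plan([(*m,100,a),(*m,13,a)]); print(r.get_state()["contact_force"])
```

```text
long [ 485.41640198 -407.69087402] 79.752143506871 27.562247266977213
((479.0215759277344, -405.8011474609375), (52.68717956542969, 100.25045013427734), 68.00263977050781)
now [ 599.4 -262.1  103.9] 77.91 t 14.55 J [-0.61  0.28  0.06  1.35 -0.    1.17]
turn -0.032 (1 x -0.0322)  shift [-163.5  -86.2    3.9] n 5 [-32.71 -17.25   0.77]
turn -0.000 (0 x -0.0000)  shift [ 0.  0. 87.] n 3 [ 0.  0. 29.]
[ 0.32113969  0.43142088 -0.27723033]
```

Emit:
apply_moves([
  [-32.7,-17.2,0,0,0,-0.032],
  [-32.7,-17.2,0,0,0,0],
  [-32.7,-17.2,0,0,0,0],
  [-32.7,-17.2,0,0,0,0],
  [-32.7,-17.2,0,0,0,0],
  [0,0,20,0,0,0],
  [0,0,20,0,0,0],
  [0,0,0,0,0,0],
  [0,0,0,0,0,0],
  [0,0,0,0,0,0],
])

```text
time: 15.55
ee_pos: [0.4844, -0.4065, 0.0634]
ee_rot: [0.767, 0.641, -0.0, 0.0]
contact_force: [0.7, 0.3, 0.2]
grip_width: 0.999
```

Run:
```python
from h import *
plan([(485.4,-407.7,13.5,79.8)])
f=frame(); np.save("f3.npy",f)
a=cv2.resize(f[130:194,310:370],None,fx=8,fy=8,interpolation=cv2.INTER_CUBIC)
a=np.clip(255*(a/255.)**.6,0,255).astype(np.uint8)
cv2.imwrite("pics/c8.png",a[:,:,::-1])
```

```text
now [ 484.4 -406.5   63.4] 79.77 t 15.55 J [-0.9   0.24 -0.06  1.27 -0.    0.84]
turn -0.001 (1 x -0.0005)  shift [-1.   1.2 49.9] n 2 [-0.52  0.61 24.94]
```

View pics/c8.png

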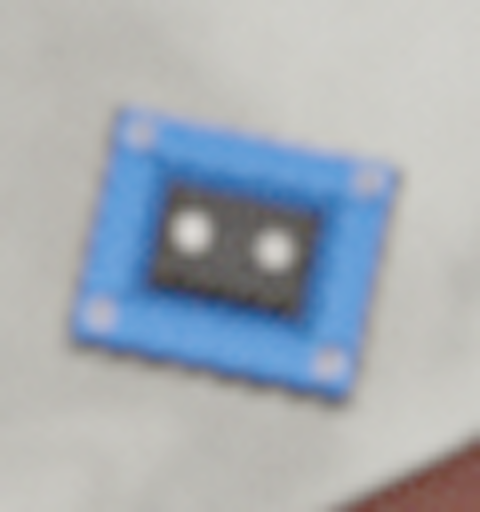

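Picture 10: the medium sits square in its nest, with screw heads at (192,231) and (275,249) and even margins all round. Now the long one.

Emit:
apply_moves([
  [-0.8,1,20,0,0,0],
  [0,0,18,0,0,0],
  [0,0,8,0,0,0],
  [0,0,3,0,0,0],
  [0,0,0,0,0,0],
])

```text
time: 16.2
ee_pos: [0.4849, -0.4074, 0.0139]
ee_rot: [0.767, 0.641, -0.0, 0.0]
contact_force: [0.4, -0.6, -0.5]
grip_width: 1.003
```

Emit:
apply_moves([
  [0,0,0,0,0,0],
  [0,0,0,0,0,0],
  [0,0,0,0,0,0],
  [0,0,0,0,0,0],
  [0,0,0,0,0,0],
  [0,0,0,0,0,0],
  [0,0,0,0,0,0],
  [0,0,0,0,0,0],
], hand=1)

```text
time: 17.0
ee_pos: [0.485, -0.4076, 0.014]
ee_rot: [0.767, 0.641, -0.0, 0.0]
contact_force: [-0.5, 0.7, 4.5]
grip_width: 0.25
```

Run:
```python
from h import *
plan([(485.4,-407.7,90,79.8),(344.6,-301.8,90,106.4),(344.6,-301.8,14,106.4)]); s=r.get_state();print(s["grip_width"]*85,s["contact_force"])
```

```text
now [ 485.  -407.6   14. ] 79.74 t 17.0 J [-0.9   0.28 -0.11  1.19 -0.    0.84]
turn -0.001 (1 x -0.0010)  shift [ -0.    0.5 -76. ] n 2 [-1.000e-02  2.300e-01 -3.798e+01]
turn -0.464 (4 x -0.1161)  shift [ 141.3 -105.2   -0. ] n 5 [ 28.27 -21.03  -0.  ]
turn -0.000 (0 x -0.0000)  shift [ 0.  0. 76.] n 2 [ 0.  0. 38.]
21.211929293807273 [-0.45933693  0.67620754  4.52175918]
```

Emit:
apply_moves([
  [0,0,-4,0,0,0],
  [0,0,-12,0,0,0],
  [0,0,-30,0,0,-0.116],
  [0,0,-30,0,0,-0.116],
  [0,0,0,0,0,-0.116],
  [0,0,0,0,0,-0.117],
  [35.2,-26.3,0,0,0,0],
  [35.2,-26.3,0,0,0,0],
  [35.2,-26.3,0,0,0,0],
  [35.2,-26.3,0,0,0,0],
  [0,0,0,0,0,0],
  [0,0,0,0,0,0],
])

```text
time: 18.2
ee_pos: [0.3439, -0.3018, 0.0904]
ee_rot: [0.599, 0.801, -0.0, 0.001]
contact_force: [0.7, 0.2, -0.8]
grip_width: 0.243
```

Emit:
apply_moves([
  [0,0,30,0,0,0],
  [0,0,22,0,0,0],
  [0,0,0,0,0,0],
  [0,0,0,0,0,0],
])

```text
time: 18.6
ee_pos: [0.3446, -0.3024, 0.0382]
ee_rot: [0.599, 0.801, 0.0, -0.0]
contact_force: [0.4, 0.4, -0.8]
grip_width: 0.249
```

Run:
```python
from h import *
plan([(344.6,-301.8,14.5,106.4)]); s=r.get_state();print(s["grip_width"]*85,s["contact_force"])
```

```text
now [ 344.6 -302.4   38.2] 106.4 t 18.6 J [-1.01 -0.28 -0.62  1.23  0.    0.28]
turn -0.000 (1 x -0.0001)  shift [ 0.5  0.2 23.7] n 1 [ 0.53  0.17 23.74]
21.205336541186156 [ 0.44262321  0.38504674 -0.77285252]
```

Emit:
apply_moves([
  [0.4,0,11,0,0,0],
  [0,0,7,0,0,0],
  [0,0,4,0,0,0],
  [0,0,1.5,0,0,0],
  [0,0,0,0,0,0],
])

```text
time: 19.1
ee_pos: [0.344, -0.3015, 0.0142]
ee_rot: [0.599, 0.801, -0.0, -0.0]
contact_force: [0.2, 0.1, -2.0]
grip_width: 0.249
```

Emit:
apply_moves([
  [0,0,0,0,0,0],
  [0,0,0,0,0,0],
  [0,0,0,0,0,0],
  [0,0,0,0,0,0],
  [0,0,0,0,0,0],
  [0,0,-20,0,0,0],
  [0,0,-30,0,0,0],
  [0,0,-40,0,0,-0.116],
  [0,0,0,0,0,-0.116],
  [0,0,0,0,0,-0.116],
  [0,0,0,0,0,0],
  [0,0,0,0,0,0],
], hand=0)

```text
time: 20.3
ee_pos: [0.344, -0.3014, 0.1039]
ee_rot: [0.453, 0.892, 0.0, -0.0]
contact_force: [0.4, 1.1, 0.4]
grip_width: 0.996
```

Run:
```python
from h import *
plan([(478.8,-406,80,158)]); s=r.get_state();print(s["contact_force"])
f=np.load("f0.npy"); big=cv2.resize(f,None,fx=9,fy=9,interpolation=cv2.INTER_CUBIC)[148*9:218*9,205*9:290*9].astype(float)
g=big.mean(2)
poly=np.zeros(g.shape,np.uint8); cv2.fillPoly(poly,[np.array([(40,345),(585,45),(730,300),(185,605)])],1)
print("levels",[int(g[y,x]) for x,y in((120,440),(110,350),(480,230),(300,500),(270,400))])
m=((g>130)&(poly>0)).astype(np.uint8); m=cv2.morphologyEx(m,cv2.MORPH_OPEN,np.ones((25,25)))
k,_=cv2.findContours(m,cv2.RETR_EXTERNAL,cv2.CHAIN_APPROX_NONE); k=max(k,key=cv2.contourArea)[:,0]
w=px2w((k+.5)/9-.5+[205,148],.024)*1000
yaw0=np.radians(-60)
for it in range(4):
    c,s=np.cos(yaw0),np.sin(yaw0); L=w@np.array([[c,-s],[s,c]])  # x along, y left
    x0=np.percentile(L[:,0],1); sel=(L[:,0]>x0+12)&(L[:,0]<x0+60); mid=np.median(L[sel,1])
    a=L[sel&(L[:,1]>mid)];b=L[sel&(L[:,1]<mid)]
    pa,pb=np.polyfit(a[:,0],a[:,1],1),np.polyfit(b[:,0],b[:,1],1)
    e=L[(L[:,0]<x0+6)&(abs(L[:,1]-mid)<10)][:,0].mean()
    print("yaw",np.degrees(yaw0),"slopes",pa[0],pb[0],"width",np.median(a[:,1])-np.median(b[:,1]),"end",e,"mid",(np.median(a[:,1])+np.median(b[:,1]))/2)
    if it<3: yaw0+=np.arctan((pa[0]+pb[0])/2)
ym=(np.median(a[:,1])+np.median(b[:,1]))/2
o=np.array([e+58,ym])@np.array([[c,s],[-s,c]]); print("origin",o)
def st(k,z):
    q=px2w((np.array(k)+.5)/9-.5+[205,148],z)*1000-o; return (q@np.array([[c,-s],[s,c]])).round(1).tolist()
print("leaf",st([(365,240),(410,335)],.034)); print("foot",st([(25,340),(590,30),(745,300),(180,618)],.008)); print("red",st([(578,120),(622,205)],.042))
```

```text
now [ 344.  -301.4  103.9] 126.13 t 20.3 J [-1.01 -0.33 -0.54  1.36 -0.   -0.07]
turn -0.556 (5 x -0.1112)  shift [-164.2  -46.4   23.9] n 5 [-32.84  -9.29   4.78]
[0.41737335 1.06831511 0.39967563]
levels [152, 98, 130, 73, 185]
yaw -59.99999999999999 slopes -0.0007200533259019787 -0.011440324812128266 width 36.59412161096225 end 275.1837395430814 mid 441.0800069496886
yaw -60.34836487947299 slopes 0.005368792199461587 -0.0050362709368393654 width 36.56368402354212 end 273.7664833996212 mid 442.96003333475784
yaw -60.33883884708746 slopes 0.005202553189446236 -0.005202524471350244 width 36.56427473031141 end 273.83771616728603 mid 442.908132360565
yaw -60.33883802437461 slopes 0.005202538832277362 -0.005202538829797881 width 36.56427459639542 end 273.8377223189551 mid 442.9081279700689
origin [549.08907028 -69.17424862]
leaf [[11.5, 11.4], [10.1, -12.5]]
foot [[-68.5, 35.8], [78.9, 36.8], [79.8, -36.4], [-67.3, -38.3]]
red [[65.8, 10.1], [65.1, -11.6]]
```

Emit:
apply_moves([
  [0,0,0,0,0,-0.112],
  [0,0,0,0,0,-0.111],
  [0,0,0,0,0,-0.111],
  [0,0,0,0,0,-0.111],
  [0,0,0,0,0,-0.111],
  [-32.8,-9.3,0,0,0,0],
  [-32.8,-9.3,0,0,0,0],
  [-32.8,-9.3,0,0,0,0],
  [-32.8,-9.3,0,0,0,0],
  [-33,-9.2,0,0,0,0],
  [0,0,40,0,0,0],
  [0,0,40,0,0,0],
], hand=0.27)

```text
time: 21.5
ee_pos: [0.4806, -0.4071, 0.0238]
ee_rot: [0.191, 0.982, -0.001, 0.001]
contact_force: [-0.9, 0.8, -0.6]
grip_width: 0.728
```

Emit:
apply_moves([
  [0,0,8,0,0,0],
  [0,0,4,0,0,0],
  [0,0,0,0,0,0],
  [0,0,0,0,0,0],
])

```text
time: 21.9
ee_pos: [0.4801, -0.4068, 0.0145]
ee_rot: [0.19, 0.982, -0.001, 0.001]
contact_force: [0.6, 0.1, 0.1]
grip_width: 0.729
```

Run:
```python
from h import *
plan([(478.8,-406,3,158)]); s=r.get_state();print(s["contact_force"],s["grip_width"]*85)
f=frame(); t=frame("scene"); np.save("f4.npy",f)
a=cv2.resize(f[215:320,255:390],None,fx=4,fy=4,interpolation=cv2.INTER_CUBIC)
b=cv2.resize(t[190:260,355:435],None,fx=3,fy=3,interpolation=cv2.INTER_CUBIC)
a,b=[np.clip(255*(i/255.)**.6,0,255).astype(np.uint8) for i in(a,b)]
b=np.pad(b,((0,a.shape[0]-b.shape[0]),(0,0),(0,0)))
cv2.imwrite("pics/c9.png",np.hstack([a,b])[:,:,::-1])
```

```text
now [ 480.1 -406.8   14.5] 158.15 t 21.9 J [-0.91  0.26 -0.12  1.18 -0.   -0.53]
turn 0.003 (1 x 0.0026)  shift [ 1.5  0.3 11.5] n 1 [ 1.47  0.25 11.49]
[0.64368375 0.14381419 0.0892595 ] 61.95839178103491
```

View pics/c9.png

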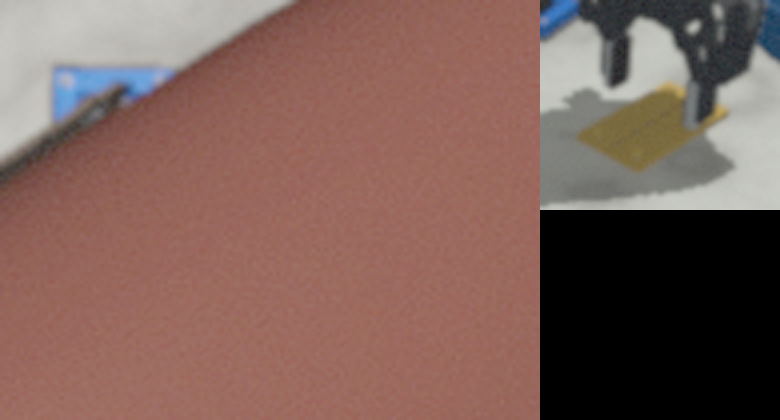

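Picture 11: the arm covers the long nest. The scene view shows the open fingers straddling the plate, with tips still above the bench. Now I probe down for the bench.

Emit:
apply_moves([
  [1.4,0,2,0,0,0],
  [0,0,2,0,0,0],
  [0,0,2,0,0,0],
  [0,0,2,0,0,0],
  [0,0,2,0,0,0],
  [0,0,0,0,0,0],
])

```text
time: 22.8
ee_pos: [0.4777, -0.4049, 0.0016]
ee_rot: [0.189, 0.982, 0.0, -0.0]
contact_force: [-0.3, -0.1, 1.2]
grip_width: 0.728
```

Emit:
apply_moves([
  [0,0,1,0,0,0],
  [0,0,1,0,0,0],
  [0,0,0,0,0,0],
])

```text
time: 23.1
ee_pos: [0.4779, -0.4051, 0.0]
ee_rot: [0.189, 0.982, 0.0, -0.0]
contact_force: [1.1, 0.7, -0.7]
grip_width: 0.73
```

Emit:
apply_moves([
  [0,0,1,0,0,0],
  [0,0,1,0,0,0],
  [0,0,1,0,0,0],
  [0,0,0,0,0,0],
])

```text
time: 23.5
ee_pos: [0.4779, -0.4051, -0.0031]
ee_rot: [0.189, 0.982, 0.0, -0.0]
contact_force: [-0.4, -1.0, 0.2]
grip_width: 0.73
```

Emit:
apply_moves([
  [0,0,1,0,0,0],
  [0,0,1,0,0,0],
  [0,0,0,0,0,0],
])

```text
time: 23.8
ee_pos: [0.4779, -0.405, -0.0051]
ee_rot: [0.189, 0.982, 0.0, -0.0]
contact_force: [-0.4, -0.3, 0.7]
grip_width: 0.727
```

Emit:
apply_moves([
  [0,0,1,0,0,0],
  [0,0,1,0,0,0],
  [0,0,0,0,0,0],
])

```text
time: 24.1
ee_pos: [0.478, -0.4052, -0.0056]
ee_rot: [0.189, 0.982, -0.0, 0.0]
contact_force: [-3.2, 3.4, 10.6]
grip_width: 0.729
```

Emit:
apply_moves([
  [0,0,-3.5,0,0,0],
  [0,0,0,0,0,0],
])

```text
time: 24.3
ee_pos: [0.4782, -0.4055, -0.0028]
ee_rot: [0.189, 0.982, -0.0, 0.0]
contact_force: [-0.4, -0.1, -1.0]
grip_width: 0.729
```

Emit:
apply_moves([
  [0,0,0,0,0,0],
  [0,0,0,0,0,0],
  [0,0,0,0,0,0],
  [0,0,0,0,0,0],
  [0,0,0,0,0,0],
  [0,0,0,0,0,0],
  [0,0,0,0,0,0],
  [0,0,0,0,0,0],
], hand=1, force=60)

```text
time: 25.1
ee_pos: [0.4782, -0.4056, -0.0027]
ee_rot: [0.189, 0.982, -0.0, 0.0]
contact_force: [-1.0, 0.2, 5.7]
grip_width: 0.607
```

Emit:
apply_moves([
  [0,0,-3,0,0,0],
  [0,0,-7,0,0,0],
  [0,0,-20,0,0,0],
  [0,0,-30,0,0,0],
  [0,0,-30,0,0,0],
  [0,0,0,0,0,0.112],
  [0,0,0,0,0,0.112],
  [0,0,0,0,0,0.112],
  [0,0,0,0,0,0.112],
  [0,0,0,0,0,0.112],
  [0,0,0,0,0,0.112],
  [0,0,0,0,0,0],
])

```text
time: 26.3
ee_pos: [0.4778, -0.4049, 0.0866]
ee_rot: [0.503, 0.864, 0.0, -0.0]
contact_force: [-0.1, -0.1, -2.7]
grip_width: 0.605
```

Emit:
apply_moves([
  [0,0,0,0,0,0],
  [0,0,0,0,0,0],
])

```text
time: 26.5
ee_pos: [0.4779, -0.4051, 0.0866]
ee_rot: [0.501, 0.865, -0.0, -0.0]
contact_force: [-1.2, 0.1, -1.5]
grip_width: 0.605
```

Run:
```python
from h import *
plan([(519.4,-17.1,87,119.7),(519.4,-17.1,36,119.7)]); s=r.get_state();print(s["contact_force"],s["grip_width"]*85)
```

```text
now [ 477.9 -405.1   86.6] 119.82 t 26.5 J [-0.91  0.21 -0.05  1.31 -0.    0.14]
turn 0.002 (1 x 0.0021)  shift [316.5 228.3  -0.4] n 10 [31.65 22.83 -0.04]
turn -0.000 (0 x -0.0000)  shift [ 0.  0. 51.] n 2 [ 0.   0.  25.5]
[-1.21690691  0.10801618 -1.54735991] 51.40706268035231
```

Emit:
apply_moves([
  [31.7,22.8,0,0,0,0.002],
  [31.7,22.8,0,0,0,0],
  [31.7,22.8,0,0,0,0],
  [31.7,22.8,0,0,0,0],
  [31.6,22.8,0,0,0,0],
  [31.6,22.8,0,0,0,0],
  [31.6,22.8,0,0,0,0],
  [31.6,22.8,0,0,0,0],
  [31.6,22.9,0,0,0,0],
  [31.6,22.8,0,0,0,0],
  [0,0,20,0,0,0],
  [0,0,20,0,0,0],
])

```text
time: 27.7
ee_pos: [0.5209, -0.0162, 0.0469]
ee_rot: [0.501, 0.865, 0.0, 0.001]
contact_force: [0.3, -1.0, -2.8]
grip_width: 0.605
```

Emit:
apply_moves([
  [0,0,0,0,0,0],
  [0,0,0,0,0,0],
  [0,0,0,0,0,0],
])

```text
time: 28.0
ee_pos: [0.5209, -0.0179, 0.0478]
ee_rot: [0.503, 0.864, 0.0, 0.001]
contact_force: [1.5, 0.3, -2.3]
grip_width: 0.603
```

```bash
python3 - <<'E'
from h import *
plan([(519.4,-17.1,22.8,119.7)]); s=r.get_state();print(s["contact_force"],s["grip_width"]*85)
f=frame(); t=frame("scene"); np.save("f5.npy",f)
a=cv2.resize(f[140:320,200:390],None,fx=2.8,fy=2.8,interpolation=cv2.INTER_CUBIC)
b=cv2.resize(t[140:215,230:330],None,fx=2.6,fy=2.6,interpolation=cv2.INTER_CUBIC)
b2=cv2.resize(f[260:315,325:390],None,fx=4,fy=4,interpolation=cv2.INTER_CUBIC)
b=np.vstack([b,b2]); b=np.pad(b[:a.shape[0]],((0,max(0,a.shape[0]-b.shape[0])),(0,0),(0,0)))
a,b=[np.clip(255*(i/255.)**.6,0,255).astype(np.uint8) for i in(a,b)] if 0 else (a,b)
E
python3 - <<'E'
import sys; sys.path.insert(0,".")
import os; os.chdir(".")
from h import *
f=np.load("f5.npy"); t=frame("scene")
g=lambda i,s:cv2.resize(np.clip(255*(i/255.)**.6,0,255).astype(np.uint8),s,interpolation=cv2.INTER_CUBIC)
a=g(f[140:320,200:390],(475,450)); b=g(t[135:215,225:335],(315,229)); c=g(f[258:315,325:390],(315,221))
cv2.imwrite("pics/c10.png",np.hstack([a,np.vstack([b,c])])[:,:,::-1])
E
```

```text
now [520.9 -17.9  47.8] 119.57 t 28.0 J [-0.29 -0.09 -0.43  1.23 -0.    0.77]
turn -0.002 (1 x -0.0023)  shift [ 1.4 -0.9 25. ] n 1 [ 1.4  -0.91 25.05]
[ 1.47647222  0.32283171 -2.26531039] 51.25084552154301
```

View pics/c10.png

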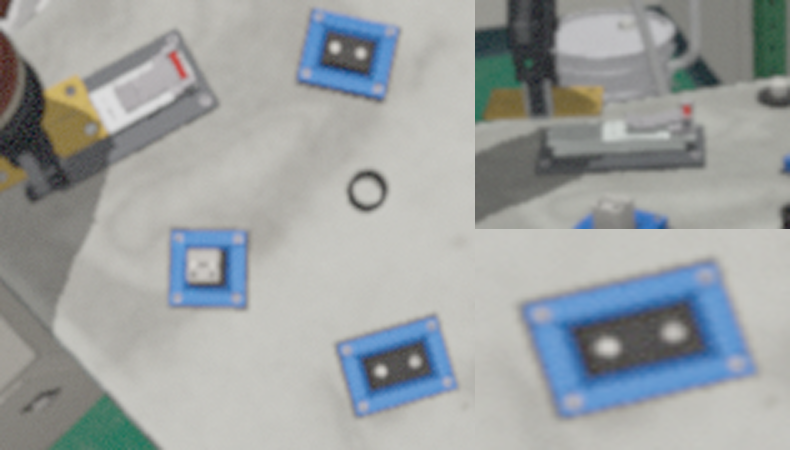

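Picture 12: all three segments sit inside their pockets with even margins. The plate is held level above the near end of the rail, its leading end from (78,77) to (107,137) in the crop.

Run:
```python
from h import *
q=px2w((np.array([(78,77),(107,137)])+.5)/2.5-.5+[200,140],.0565)*1000-[549.1,-69.2]
a=np.radians(-60.3);c,s=np.cos(a),np.sin(a); print("lead end in stand",q@np.array([[c,-s],[s,c]]))
p=np.array(r.get_state()["ee_pos"])[:2]*1000-[549.1,-69.2]; print("tcp in stand",p@np.array([[c,-s],[s,c]]))
```

```text
lead end in stand [[ -8.4013175   25.38882506]
 [-10.89024614 -27.79096412]]
tcp in stand [-59.25327648   0.54658018]
```

Emit:
apply_moves([
  [0,0,12,0,0,0],
  [0,0,8,0,0,0],
  [0,0,3,0,0,0],
  [0,0,2,0,0,0],
  [0,0,0,0,0,0],
  [0,0,0,0,0,0],
])

```text
time: 29.05
ee_pos: [0.5203, -0.0174, 0.0216]
ee_rot: [0.503, 0.864, -0.0, 0.0]
contact_force: [0.2, -0.1, -2.6]
grip_width: 0.605
```

Emit:
apply_moves([
  [0,0,1,0,0,0],
  [0,0,0,0,0,0],
])

```text
time: 29.25
ee_pos: [0.5204, -0.0175, 0.0213]
ee_rot: [0.503, 0.864, -0.0, 0.0]
contact_force: [-3.2, 0.8, 4.5]
grip_width: 0.603
```

Emit:
apply_moves([
  [0,0,-1.3,0,0,0],
  [-6,0,0,0,0,0],
  [-6,0,0,0,0,0],
  [-6,0,0,0,0,0],
  [-4,0,0,0,0,0],
  [-4,0,0,0,0,0],
  [-4,0,0,0,0,0],
  [0,0,0,0,0,0],
])

```text
time: 30.05
ee_pos: [0.535, -0.0439, 0.0217]
ee_rot: [0.503, 0.864, -0.0, -0.0]
contact_force: [0.3, -1.7, -3.4]
grip_width: 0.603
```

Emit:
apply_moves([
  [-4,0,0,0,0,0],
  [-4,0,0,0,0,0],
  [-3,0,0,0,0,0],
  [-3,0,0,0,0,0],
  [0,0,0,0,0,0],
])

```text
time: 30.55
ee_pos: [0.5418, -0.0558, 0.0217]
ee_rot: [0.503, 0.864, -0.0, -0.0]
contact_force: [-1.1, 1.5, -3.5]
grip_width: 0.606
```

```bash
cat >> h.py <<'E'
def stand():
    a=np.radians(-60.3);c,s=np.cos(a),np.sin(a); S=r.get_state(); M=np.array([[c,-s],[s,c]])
    print("tcp in stand",(np.array(S["ee_pos"])[:2]*1000-[549.1,-69.2])@M,S["ee_pos"][2],"F stand",S["contact_force"][:2]@M,S["contact_force"][2],"yaw",np.degrees(yaw(S["ee_rot"])),"w",S["grip_width"],"t",S["time"])
E
python3 -c "
from h import *
stand()"
```

```text
tcp in stand [-15.20135704   0.31901647] 0.02168287960670106 F stand [-1.79337382 -0.19261152] -3.4671878291240232 yaw 119.56059652964322 w 0.6057605633352475 t 30.55
```

Emit:
apply_moves([
  [-3,0,0,0,0,0],
  [-3,0,0,0,0,0],
  [-2,0,0,0,0,0],
  [-2,0,0,0,0,0],
  [0,0,0,0,0,0],
])

```text
time: 31.05
ee_pos: [0.547, -0.0649, 0.0219]
ee_rot: [0.503, 0.864, -0.0, 0.0]
contact_force: [-0.9, -0.0, -5.2]
grip_width: 0.604
```

Emit:
apply_moves([
  [-1,0,0,0,0,0],
  [-1,0,0,0,0,0],
  [-1,0,0,0,0,0],
  [-1,0,0,0,0,0],
  [0,0,0,0,0,0],
])

```text
time: 31.55
ee_pos: [0.5487, -0.0678, 0.0218]
ee_rot: [0.503, 0.864, 0.0, -0.0]
contact_force: [-2.0, 2.7, -4.9]
grip_width: 0.603
```

```bash
python3 -c "
from h import *
stand()
g=lambda i,s:cv2.resize(np.clip(255*(i/255.)**.6,0,255).astype(np.uint8),s,interpolation=cv2.INTER_CUBIC)
f=frame();t=frame('scene')
cv2.imwrite('pics/c11.png',np.hstack([g(f[140:220,200:300],(400,320)),g(t[155:205,235:315],(400,250+70))])[:,:,::-1])"
```

```text
tcp in stand [-1.47113367  0.33664454] 0.021795013790662253 F stand [-3.33992178 -0.42574951] -4.946241697257088 yaw 119.5707215032857 w 0.6026622614902171 t 31.55
```

View pics/c11.png

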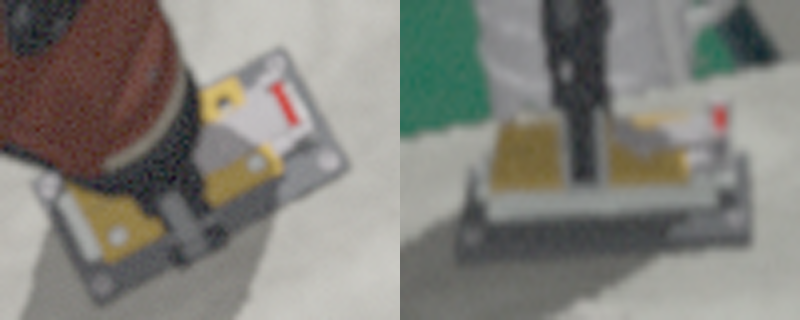

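Picture 13: the plate lies along the rail, its end under the leaf and almost at the stop. I'll push until the stop is felt.

Emit:
apply_moves([
  [-1,0,0,0,0,0],
  [-1,0,0,0,0,0],
  [0,0,0,0,0,0],
])

```text
time: 32.15
ee_pos: [0.5486, -0.0679, 0.0214]
ee_rot: [0.503, 0.864, 0.001, -0.002]
contact_force: [-5.6, 10.8, -2.3]
grip_width: 0.607
```

Emit:
apply_moves([
  [-1,0,0,0,0,0],
  [-1,0,0,0,0,0],
  [0,0,0,0,0,0],
])

```text
time: 32.45
ee_pos: [0.5487, -0.0679, 0.0213]
ee_rot: [0.502, 0.865, 0.002, -0.003]
contact_force: [-10.1, 18.1, 3.6]
grip_width: 0.607
```

```bash
python3 -c "
from h import *
stand()"
```

```text
tcp in stand [-1.31232204  0.23711928] 0.021321057927281468 F stand [-20.71604821   0.15223682] 3.5585029969420066 yaw 119.6767889090731 w 0.606941818846709 t 32.45
```

The stop is firm at about 21 N. I'll ease the load, release and retreat.

Emit:
apply_moves([
  [3,0,0,0,0,0],
  [0,0,0.3,0,0,0],
  [0,0,0,0,0,0],
])

```text
time: 32.75
ee_pos: [0.5487, -0.0678, 0.0214]
ee_rot: [0.503, 0.864, 0.0, -0.001]
contact_force: [-4.2, 7.2, -3.8]
grip_width: 0.607
```

Emit:
apply_moves([
  [0,0,0,0,0,0],
  [0,0,0,0,0,0],
  [0,0,0,0,0,0],
  [0,0,0,0,0,0],
  [0,0,0,0,0,0],
  [0,0,-10,0,0,0],
  [0,0,-30,0,0,0],
  [0,0,-40,0,0,0],
  [0,0,-40,0,0,0],
  [40,0,-20,0,0,0],
  [40,0,0,0,0,0],
  [0,0,0,0,0,0],
], hand=0.1)

```text
time: 33.95
ee_pos: [0.5087, 0.0038, 0.1636]
ee_rot: [0.502, 0.865, 0.001, 0.001]
contact_force: [-0.6, -0.2, -0.4]
grip_width: 0.903
```

Emit:
apply_moves([
  [28,-28,0,0,0,0],
  [28,-28,0,0,0,0],
  [28,-28,0,0,0,0],
  [28,-28,0,0,0,0],
  [0,0,0,0,0,0],
  [0,0,0,0,0,0],
  [0,0,0,0,0,0],
])

```text
time: 34.65
ee_pos: [0.3579, 0.0426, 0.1619]
ee_rot: [0.503, 0.864, 0.0, 0.0]
contact_force: [-0.3, 0.0, -0.1]
grip_width: 0.901
```

```bash
python3 -c "
from h import *
stand()
g=lambda i,s:cv2.resize(np.clip(255*(i/255.)**.6,0,255).astype(np.uint8),s,interpolation=cv2.INTER_CUBIC)
f=frame();t=frame('scene');np.save('f6.npy',f)
cv2.imwrite('pics/c12.png',np.hstack([g(f[145:225,205:295],(450,400)),np.vstack([g(t[155:205,235:315],(320,200)),g(f[130:320,200:390],(320,200))])])[:,:,::-1])"
```

```text
tcp in stand [-191.90294558 -110.69716077] 0.16191481359208088 F stand [-0.14821919 -0.23929145] -0.05689458898953398 yaw 119.5436363714928 w 0.9011771966707348 t 34.65
```

View pics/c12.png

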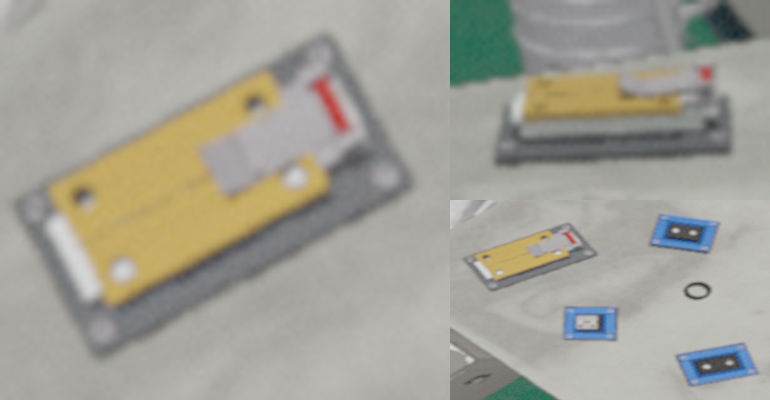

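Picture 14: the plate is released, flat on the rail with its end under the leaf, and all segments are in their nests. I'll check the plate pose from its corners, (48,188), (108,305), (272,72) and (330,188), then hand in.

Run:
```python
from h import *
q=px2w((np.array([(48,188),(108,305),(272,72),(330,188)])+.5)/5-.5+[205,145],.030)*1000-[549.1,-69.2]
a=np.radians(-60.3);c,s=np.cos(a),np.sin(a); q=q@np.array([[c,-s],[s,c]]); print(q.round(1),q.mean(0),np.degrees(np.arctan2(*((q[2]+q[3]-q[0]-q[1])[::-1]))))
# segment centres: bright screw heads / grey top vs. nest
f=np.load("f6.npy"); g=f.mean(2)
for n,(x,y),z in(("medium",(598.7,-262.2),.025),("long",(344.6,-301.8),.027)):
    u,v=w2px([[x/1000,y/1000,z]])[0].astype(int); m=np.zeros(g.shape); m[v-7:v+8,u-10:u+11]=g[v-7:v+8,u-10:u+11]>110
    k=np.argwhere(m)[:,::-1]; print(n,(px2w([k.mean(0)],z)*1000-[x,y]).round(1),len(k))
u,v=w2px([[.421,-.15,.035]])[0].astype(int); k=np.argwhere(((f.max(2).astype(int)-f.min(2)<40)&(g>110))[v-9:v+10,u-9:u+10])[:,::-1]+[u-9,v-9]
print("square",(px2w([k.mean(0)],.035)*1000-[421,-150]).round(1),len(k))
```

```text
[[-50.7  28.4]
 [-51.7 -25.5]
 [ 50.6  26.5]
 [ 48.3 -27. ]] [-0.87372908  0.5649511 ] -0.9776633422547618
medium [[-0.2  2.1]] 21
long [[0.1 1.4]] 19
square [[1.5 2.4]] 146
```

```bash
python3 -c "
from h import *
print(r.job_done())"
```

```text
the job is handed in; nothing more can be done
None
```

I took the pile apart from the top and seated all three die segments in their blocks. I then slid the emptied plate under the clip to the stop. The job was handed in at about 35 s of the 104 s, and no verdict was reported.

**Last checks, from the camera after the arm withdrew:**

| Item | Measured | Limit |
|---|---|---|
| Plate along rail (x) | -0.9 mm | -8 to +6 mm |
| Plate off the middle line (y) | +0.6 mm | 12 mm |
| Plate turn | 1.0° | 8.6° (0.15 rad) |
| Medium segment off centre | 2.1 mm | 10 mm |
| Long segment off centre | 1.4 mm | 10 mm |
| Square segment off centre | 2.8 mm | 10 mm |

- **Seating:** the segments looked upright and inside their pockets, but I did not measure their height directly. While lowering, the medium met a side force of about 8 N and an upward force of about 13 N before release. It looked square in its pocket afterwards.
- **Stop:** a steady push of about 21 N gave no further movement, so the plate was against the stop. The clip's push was weaker than the stated 4 to 7 N: readings between steps showed about 2 to 3 N. The pictures show the plate's end under the leaf.
- **Arm:** it touched nothing at the end, with force readings close to zero.

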